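# Switch the heat over to the loaded mug press station

### The arm

A 6-joint arm with a two-finger parallel gripper is mounted at the origin on the work surface. World frame = base frame: x ahead of the robot, y to its left, z up, the work surface at z = 0. Lengths are in mm, angles in rad, forces in N, time in s.
With the tool pointing down it reaches from about 350 to 975 mm from the base axis. Payload 7.1 kg.
Tool frame: the origin (TCP) lies at the very end of the fingers, on their centre line; the grasp point (between the pads) lies 19 mm behind it; z points along the fingers, y is the direction in which the jaws open and shut (so a half turn about z gives the same grasp; the last joint's range is limited). The gripper opens to 88 mm and grips with 3 to 60 N. Pads are 20 mm wide; open, the fingers measure 115 mm over their backs; the gripper's body (75 mm by 178 mm) begins 61 mm behind the grasp point.
Start: joints at [1.328, 0.423, 1.63, -0, 1.089, -0.019], TCP at [138.679, 609.404, 222.675] pointing down, gripper open.
Joint ranges: [-3, 3], [-0.9, 2.11], [0.09, 2.58], [-1.31, 4.45], [0.11, 2.69], [-2.54, 2.54]. Speed limits (rad/s): [2.39, 2.39, 3.01, 3.14, 3.14, 3.14].

### API

Orientations are given as a unit quaternion [w, x, y, z].
In Python, from rig import robot, gripper_to, cams gives the robot as it stands. The module is installed in compiled form; this text tells all that it offers. Calls block until the motion is done:
- robot.move_pose(position, orientation): joint-space move of the TCP to a pose.
- robot.move_straight(position, rotation=None, v=150, force_limit=None): straight line of the TCP; rotation=None keeps the orientation; v is the mean speed in mm/s. With force_limit (N) it stops when the force on the tool has changed by that much, and returns True; else False.
- robot.goto_joints(angles): joint-space move.
- gripper_to(opening, grasp_force=None): opening from 0.0 (shut) to 1.0 (fully open); grasp_force is the grip in N (None keeps the last); returns when the fingers have stopped.
- robot.wait(seconds).
- robot.solve_ik(position, orientation): joint angles nearest the present ones, or None.
- cams.read_camera(name): name is "scene" or "side" or "wrist"; returns the picture (400x640x3 uint8, red, green, blue); there is no depth.
- cams.get_calibration(name): a dict with "intrinsics" (3x3 intrinsics, pixels), "R" (3x3) and "t" (3): a world point X has camera coordinates R X + t. Camera axes: x right, y down, z forward; pixel columns grow to the right and rows downward; lengths in mm; the calibration is good to about 2 mm. A picture is of the moment at which its call begins: read the wrist's pose just before it. get_calibration takes no time and is no camera call; for the wrist camera it gives the pose at the moment of the call.
A pose or a line that the arm cannot do raises robot.IKError and nothing moves.
- robot.sign_off(): hands the job in, once; it reports no verdict.
Readings, each from a call of its own:
- robot.read_time(): time.
- robot.read_q(): joint angles.
- robot.read_qvel(): joint speeds.
- robot.read_tau(): joint torques, N m.
- robot.read_tool_pos(): TCP position.
- robot.read_tool_rot(): TCP orientation.
- robot.read_wrist_force(): force on the tool from outside, world axes, zero at the start.
- robot.read_wrist_torque(): the same for the moment, N m.
- robot.read_width(): opening from 0.0 (shut) to 1.0 (fully open).
Only numpy, scipy, OpenCV 4.12 (cv2) and the standard library are available. Lean on these libraries where they do the work, as an engineer would, in place of code of your own. Each camera call takes 0.05 s, during which the arm holds its last target. There are 200 camera calls.

### The job

On the three-station mug press one bed holds a mug with its heater switch off, while one of the two empty beds has been left heating. Flip the heater switches so that only the bed with the mug in it is on (bat leaning back towards the beds is on, forward towards the press's front edge is off), leaving the third station's switch as it is. The beds may be hot, so do not touch them, and do not disturb the mugs and other things standing around.

Things in the scene. Friction and masses are not known exactly. Their poses are not given: they have to be found in the camera images.
- press: Red cabinet of the mug press, fixed, 405 mm deep (x), 480 mm wide (y), with a flat deck 100 mm above the bench. Origin on the bench; the deck runs from 153 mm in front of it (-x) to 211 mm behind, 240 mm to each side. +x points from the front edge back to the beds, y along the three stations (150 mm apart), z up. Switches stand in a row 105 mm in front of the origin, beds behind them.
- switch_loaded (a point): Pivot of the heater switch of the station with the mug, 6 mm above the deck; axes as the press's. Upright black bat toggle: 34 mm long from the pivot, 9 mm thick near the tip, 6 mm at the root, in a 12 mm bushing that ends 11 mm above the deck. Lamp and fuse cap under 12 mm high 34 mm to its sides, small clutter (to 16 mm) from 48 mm on; a bed's tall parts begin about 120 mm behind it.
- switch_lefton (a point): The same point and axes for the switch of the empty bed that was left on.
- switch_idle (a point): The same point and axes for the switch of the empty bed that is off.
- bat_loaded (a joint): Lean of that bat, rad: 0 straight up; +0.35 leaning back to the beds (press +x) at its stop = on; -0.35 leaning forward (-x) at its stop = off. An over-centre spring holds it at the nearer stop: about 3 N at the tip start it, less near the centre, and past the centre it snaps over by itself. At a stop the tip is 12 mm to the side of the pivot. Starts off.
- bat_lefton (a joint): The same for the switch of the empty bed left on. Starts at on (+0.35).
- bat_idle (a joint): The same for the switch of the third, empty bed. Starts at off (-0.35) and stays so.
- bed_loaded: Heating bed with a white mug (82 mm across, 95 mm high, handle to the front) clamped in it: red ribbed C-shaped wrap, 105 mm across, to 120 mm above the deck (mug to 135), leaning back; steel cheeks, black knobs, a black loop lever behind it, pressed down. Origin on the station's middle line, 193 mm behind its switch, 6 mm above the deck. May be hot: not to be touched.
- bed_lefton: The same bed, empty, lever raised to 200 mm above the deck: the one left on. Hot: not to be touched.
- bed_idle: The same bed, empty, lever raised to 200 mm above the deck: the one that is off. Not to be touched.
- mug_1: Printed mug standing loose on the bench left of the press, 82 mm across, 95 mm high; origin under its centre.
- mug_2: Another such mug, left of the press.
- mug_3: Another such mug, right of the press.
- mug_4: Another such mug, right of the press.
- tape_roll: Roll of brown heat tape, 50 mm across, 14 mm high, lying flat on the deck between two of the switch plates; origin under its centre.
- label_box: Small cardboard box, 55 x 30 x 16 mm, lying on the deck between the other two switch plates; origin under its centre.
- screwdriver: Black-handled screwdriver, 200 mm, lying on the bench to the right, in front of the press; origin under its middle.

How it is judged:
By the outcome, as a careful person would: the job done as asked, in the order asked, and still so for the second after the job is handed in, with the robot touching nothing.
It also fails if it takes over 45 s, if anything falls off the work surface, if the arm or the gripper's body presses on something with over 40 N, if the wrist force passes 120 N, or if a joint passes its speed limit or range.

## Working session

There is one attempt and no reset: what is moved stays moved. The work goes in short steps, each a Python script; the robot and the scene stay as the last script left them, time stands still between calls to the robot, and variables do not carry over. Pictures are saved under pics/ and viewed, about 8 in all and at most 12, crops included, and the job is handed in when it is done.

```bash
mkdir -p pics; python3 - <<'E'
from rig import robot,cams
import cv2
for n in ["scene","side"]:
    im=cams.read_camera(n); cv2.imwrite(f"pics/{n}0.png",im[:,:,::-1])
    c=cams.get_calibration(n); print(n,c)
print(robot.read_time(),robot.read_tool_rot())
E
```

```text
scene {'intrinsics': array([[371.64822821,   0.        , 317.96952624],
       [  0.        , 371.64822821, 201.71597951],
       [  0.        ,   0.        ,   1.        ]]), 'R': array([[ 0.06509803,  0.99786315,  0.00560272],
       [ 0.80187117, -0.04896852, -0.59548696],
       [-0.59394013,  0.04325769, -0.80334544]]), 't': array([ -41.86392251, -376.4166464 , 1430.85559562])}
side {'intrinsics': array([[493.9838276 ,   0.        , 324.60446758],
       [  0.        , 493.9838276 , 202.81857531],
       [  0.        ,   0.        ,   1.        ]]), 'R': array([[ 0.99868321, -0.05127005,  0.00179843],
       [-0.0272055 , -0.55900216, -0.82871977],
       [ 0.04349383,  0.82757959, -0.55966089]]), 't': array([-532.29358912,   87.20100958, 1800.61233079])}
0.1 [-8.85119912e-05  1.11653134e-01  9.93747004e-01 -6.79761285e-04]
```

View pics/scene0.png

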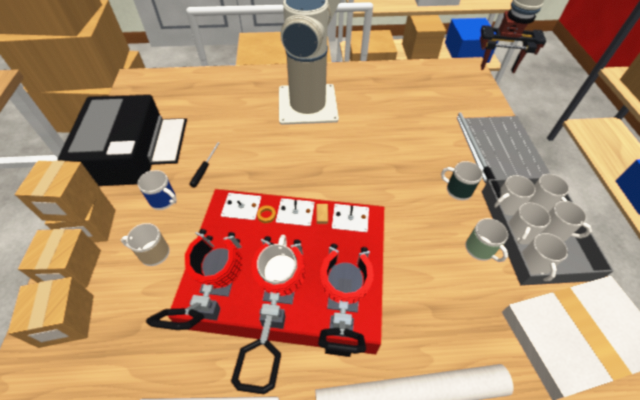

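View pics/side0.png

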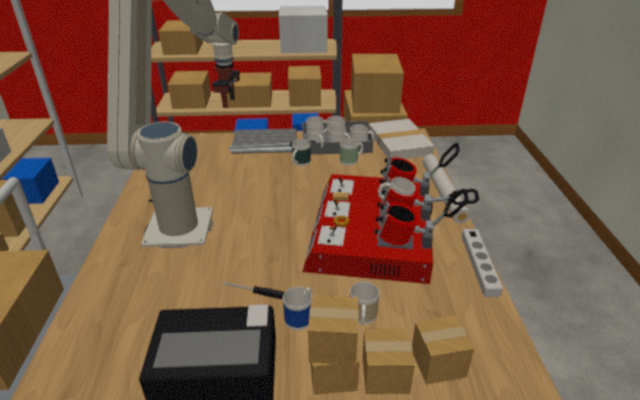

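The mug is in the middle bed, with switch plates at about (241,206), (295,212) and (350,217) in the scene view. I'll locate the plates by colour and then take a wrist view from close by.

```bash
cat > h.py <<'E'
import numpy as np, cv2
def ray(c,p,z):
    K,R,t=(np.array(c[k]) for k in("intrinsics","R","t"))
    o=-R.T@t; d=R.T@np.linalg.solve(K,[p[0],p[1],1.]); return o+d*(z-o[2])/d[2]
def proj(c,X):
    x=c["intrinsics"]@(c["R"]@np.array(X)+c["t"]); return x[:2]/x[2]
E
python3 - <<'E'
from rig import robot,cams
import cv2,numpy as np
from h import *
for n,box in [("scene",(215,185,390,240)),("side",(315,170,360,250))]:
    im=cv2.imread(f"pics/{n}0.png"); c=cams.get_calibration(n)
    hsv=cv2.cvtColor(im,cv2.COLOR_BGR2HSV)
    m=((hsv[...,1]<50)&(hsv[...,2]>150)).astype(np.uint8)*255
    k=np.zeros_like(m); k[box[1]:box[3],box[0]:box[2]]=1; m*=k
    m=cv2.morphologyEx(m,cv2.MORPH_CLOSE,np.ones((7,7)))
    for ct in cv2.findContours(m,0,2)[0]:
        if cv2.contourArea(ct)<150: continue
        r=cv2.minAreaRect(ct); print(n,np.round(r[0]),np.round(ray(c,r[0],101)[:2],1))
c=cams.get_calibration("scene")
for p in [(215,191),(384,206),(380,350)]: print(ray(c,p,100).round())
w=cams.get_calibration("wrist"); print((-w["R"].T@w["t"]).round(),w["R"].round(2),robot.read_tool_pos(),w["intrinsics"][0,0])
c=cv2.imread("pics/scene0.png")[180:245,205:395]; cv2.imwrite("pics/scr.png",cv2.resize(c,None,fx=4,fy=4,interpolation=cv2.INTER_CUBIC))
E
```

```text
scene [350. 217.] [602.4  89. ]
scene [295. 211.] [573.7 -59.3]
scene [241. 206.] [ 545.6 -206.2]
side [331. 235.] [ 543.5 -206.4]
side [336. 208.] [571.6 -53.9]
side [342. 186.] [601.2  90.9]
[ 489. -281.  100.]
[570. 186. 100.]
[946. 112. 100.]
[ 57. 628. 385.] [[ 0.22  0.98 -0.  ]
 [ 0.93 -0.21  0.3 ]
 [ 0.29 -0.07 -0.95]] [138.55950941 608.94312853 221.99066712] 302.8333985328998
```

View pics/scr.png

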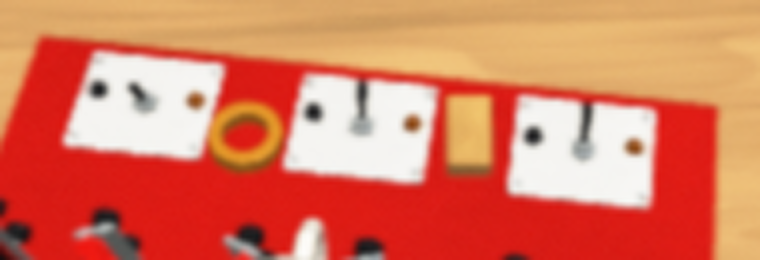

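Left station (y≈-206): the bat leans back, so it is the one left on. Middle is loaded and off, right is idle and off. Next I shut the gripper, go above the middle switch and take a close look.

```bash
cat >> h.py <<'E'
yaw=-np.arctan2(601.8-544.5,90+206.3)
f=(np.pi+yaw)/2; Q=[0,np.cos(f),np.sin(f),0]
ex=np.array([np.cos(yaw),np.sin(yaw),0]); ey=np.array([-np.sin(yaw),np.cos(yaw),0])
E
python3 - <<'E'
from rig import robot,cams,gripper_to
from h import *
gripper_to(0.0)
p=np.array([559,-130,270.])-40*ex
robot.move_pose(p,Q)
c=cams.get_calibration("wrist"); im=cams.read_camera("wrist")[:,:,::-1].copy()
cv2.imwrite("pics/w0.png",im)
print(robot.read_time(),robot.read_tool_pos(),yaw)
for X in [(572.5,-56.5,106),(544.5,-206,106),(601.8,90,106)]: print(proj(c,X).round())
np.savez("w0.npz",**c)
E
```

```text
4.4 [ 519.91328843 -121.81854633  269.96992535] -0.19102704704099005
[385. 219.]
[253. 220.]
[515. 220.]
```

View pics/w0.png

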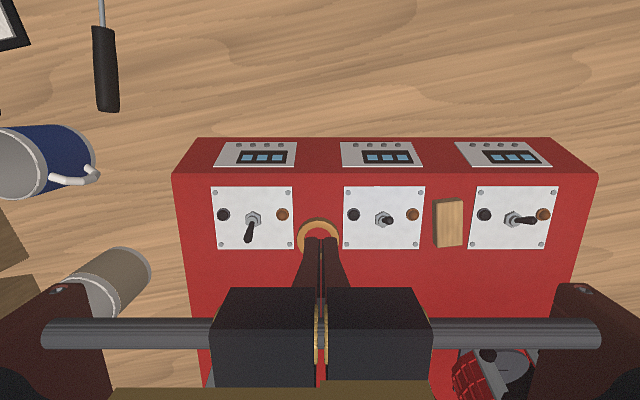

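The close view agrees with the estimate: bushings at (384,220) and (252,219) against predicted (385,219) and (253,220). The left bat leans back (on) and the other two are off. I'll switch off the left one first, then switch on the middle one.

```bash
cat > go.py <<'E'
from rig import robot,cams
from h import *
def flip(pv,s,end=6):   # s=+1 push towards beds
    at=lambda x,z: np.r_[(pv+ex*x)[:2],z]
    robot.move_pose(at(-s*46,200),Q)
    robot.move_straight(at(-s*46,123))
    hit=robot.move_straight(at(-s*end,123),v=50,force_limit=15)
    d=robot.read_tool_pos()-pv; print("hit",hit,"x at end",d@ex,"t",robot.read_time(),"F",np.round(robot.read_wrist_force(),1))
    robot.move_straight(at(-s*46,123)); robot.move_straight(at(-s*46,200))
if __name__=="__main__":
    flip(np.array([544.5,-206,106.]),-1)
    flip(np.array([572.5,-56.5,106.]),1)
    robot.move_pose(np.array([559,-130,270.])-40*ex,Q)
    cv2.imwrite("pics/w1.png",cams.read_camera("wrist")[130:260,170:600,::-1])
    cv2.imwrite("pics/s1.png",cams.read_camera("scene")[:,:,::-1])
    print(robot.read_time())
E
python3 go.py
```

```text
hit False x at end 7.301912509058951 t 6.6167 F [ 4.8 -0.6 -1.4]
hit False x at end -6.683085554437055 t 10.0583 F [-4.2  0.2  1.6]
11.7333
```

View pics/w1.png

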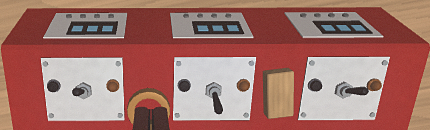

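```bash
python3 - <<'E'
from rig import cams,robot
from h import *
c=cams.get_calibration("wrist")
for n,pv in [("left",(544.5,-206,106)),("mid",(572.5,-56.5,106)),("idle",(601.8,90,106))]:
    for a in(.35,-.35): print(n,a,(proj(c,np.array(pv)+34*(np.sin(a)*ex+np.array([0,0,np.cos(a)])))-[170,130]).round())
s=cv2.imread("pics/s1.png");o=cv2.imread("pics/scene0.png")
cv2.imwrite("pics/s1c.png",np.vstack([cv2.resize(i[170:250,190:400],None,fx=3,fy=3,interpolation=2) for i in(o,s)]))
d=cv2.absdiff(o,s).max(2)>40; d[:130]=0; ys,xs=np.nonzero(d); print(len(xs),xs.min(),xs.max(),ys.min(),ys.max())
E
```

```text
left 0.35 [ 77. 113.]
left -0.35 [75. 93.]
mid 0.35 [220. 112.]
mid -0.35 [222.  92.]
idle 0.35 [362. 113.]
idle -0.35 [366.  93.]
840 221 298 130 210
```

View pics/s1.png

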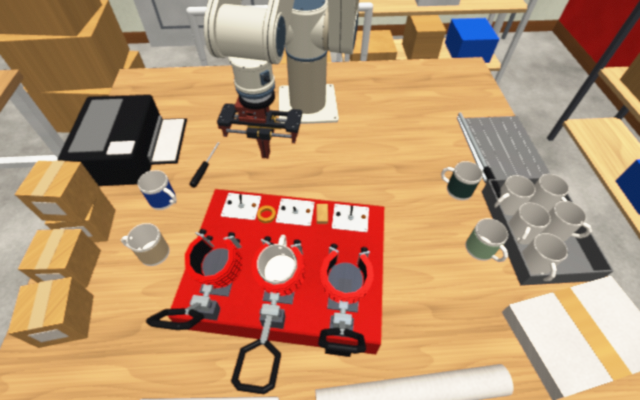

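The tip rows match: left at 92 against 93 expected for off, middle at 112 against 112 for on, and idle at 90 against 93 for off. The scene shows nothing else displaced, so I'm handing in.

```bash
python3 -c "
from rig import robot
robot.sign_off()"
```

```text
the job is handed in; nothing more can be done
```

The heater switches are now set as asked: only the bed with the mug (middle station) is on. I pushed the left station's bat forward to off, then the middle one back to on, using the closed fingertips. I did not touch the right station's switch.

- **Switches:** the last wrist picture shows the left bat off, the middle on and the right off. Their tip positions matched the predicted ones to within about 3 pixels.
- **Forces and time:** the wrist force read about 5 N at the end of each push, and the 15 N stop never triggered. The arm had used about 12 s of the 45 s.
- **Surroundings:** comparing scene pictures from before and after showed changes only around the two flipped switches and the arm itself. The tape, box, mugs and screwdriver look unmoved.

No check failed or disagreed. The hand-in itself reports no verdict.

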